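Take the smoked garlic out of the smoker's loading chamber

ROBOT

A 6-joint arm with a two-finger parallel gripper is mounted at the origin on a cart in front of the work surface, level with it; the furniture and walls round the work are solid. World frame = base frame: x ahead of the robot, y to its left, z up, the work surface at z = 0. Lengths are in mm, angles in rad, forces in N, time in s.
With the tool pointing down it reaches from about 350 to 875 mm from the base axis. Payload 4.2 kg.
Tool frame: the origin (TCP) lies at the very end of the fingers, on their centre line; the grasp point (between the pads) lies 19 mm behind it; z points along the fingers, y is the line along which they close (so a half turn about z gives the same grasp; the last joint's range is limited). The gripper opens to 85 mm and grips with 20 to 120 N. Pads are 22 mm wide; open, the fingers measure 114 mm over their backs; the gripper's body (76 mm by 85 mm) begins 54 mm behind the grasp point. The pads swing forward as they close: fully open they stand 13 mm farther back than shut.
Start: joints at [1.409, 0.385, 0.008, 0, -1.194, -0.259], TCP at [255.273, 570.469, 231.312] pointing down, gripper open.
Joint ranges: [-3.14, 3.14], [-1.21, 2.06], [-1.07, 1.41], [-3.16, 2.05], [-2.99, -0.16], [-3.1, 3.1]. Speed limits (rad/s): [2.79, 2.79, 3.14, 3.14, 3.14, 3.14].

INTERFACE

Orientations are given as a unit quaternion [x, y, z, w].
In Python, from bench import arm, optics gives the robot as it stands. The module is installed in compiled form; this text tells all that it offers.
- The arm moves only by the tool step_arm, never from a script. Its argument "motion" is a list of rows, each an object with "dr": the turn, a rotation vector about the tool's x, y, z in units of 8 degrees (1.0 is 8 degrees), a list of three; "slide": the shift along the tool's x, y, z in mm, a list of three; "jaw": the finger opening in mm, from 0 to 85.4. A call has exactly 8 rows; each row is the pose to reach, as a shift and turn from the pose commanded when the call began, along the tool's axes at that moment; what a row does not reach only later rows make up. A row lasts 1/8 s, in which the tool goes at most 62.5 mm and 10.7 degrees, less where a joint would pass 70% of its speed; a pose out of reach is approached as far as the arm can. A call with a gripper value outside its range is refused whole. The fingers move at their own pace and stop on an object; the grip force is fixed at half the most. Time passes only in rows, so rows that repeat a pose let the fingers close, or fill a call up. It gives the time, the measured TCP pose, the force, the opening and the grip force at its end, in the units of the state.
- arm.read_state(): the state, without advancing time (a new reading comes with each control period).
- optics.get_image(name): name is "scene" or "top" or "wrist"; returns the picture (400x640x3 uint8, blue, green, red); there is no depth.
- optics.camera_info(name): a dict with "camera_matrix" (3x3 intrinsics, pixels), "k1" (the pictures are not rectified: a ray, as slopes to the right and down, at radius r is drawn at 1 + k1 r^2 times it, then the intrinsics apply), "view" (4x4, takes a point from world to camera coordinates); the wrist camera has in their place "T_tool_cam" (4x4, takes a point from camera to tool coordinates, whose origin is the TCP and whose axes are the flange's). Camera axes: x right, y up, looking along -z (the intrinsics and any distortion apply to the point x, -y, -z); pixel columns grow to the right and rows downward; lengths in mm; the calibration is good to about 2 mm. A picture is of the moment at which its call begins: read the wrist's pose just before it. camera_info takes no time and is no camera call.
- arm.job_done(): hands the job in; it is judged then, once.
The state is a dict: "clock": time; "joints": joint angles; "joint_vel": joint speeds; "joint_efforts": joint torques, N m; "position": TCP position; "ee_rot": TCP orientation; "contact_force": force on the tool from outside, world axes, zero at the start; "wrist_torque": the same for the moment, N m; "gripper_width": finger opening in mm; "grasp_force": force on a finger pad.
Only numpy, scipy, OpenCV 4.12 (cv2) and the standard library are available. Lean on these libraries where they do the work, as an engineer would, in place of code of your own. Each camera call takes 0.05 s, during which the arm holds its last target. There are 200 camera calls.

TASK

The garlic in the loading chamber of the worktop smoker is done. Before you open anything, feel that the inner shutter to the smoke chamber is really closed: press its grip against the closed end of its track and hold it there a moment, sliding it home first if it stands ajar. Then roll the hatch all the way back, take the garlic out and set it down on the chopping board without dropping it, and leave the shutter closed, the hatch rolled back and the things round about where they are.

Things in the scene. Friction and masses are not known exactly. Their poses are not given: they have to be found in the camera images.
- smoker: Worktop cold smoker shaped like a roll-top bread bin: steel with grey ends, 434 mm wide (its y), 293 mm deep (x), 200 mm high, fixed. Origin: on the worktop, mid-depth, 5 mm left of mid-width; x points away from the robot (its front faces -x), y to the robot's left, z up; it may be turned a little. Loading chamber on the right behind the hatch, closed smoke chamber with a dial on the left.
- chamber (a point): Middle of the loading chamber's floor, 30 mm above the worktop; axes as the smoker's. From here the side walls stand 132 mm off in y, the front sill is at x = -0.140 and 52 mm high, and the roof (164 mm up) covers x over +0.02; the rolled-back hatch covers x over -0.015. So the garlic must be reached from the front and above, with the tool tilted forwards.
- burner (a point): Top of the burner cup on the smoke chamber's roof, 54 mm across, 260 mm above the worktop: in the way of low moves over the roof.
- shutter (a joint): Inner shutter, the inner door between loading chamber and smoke chamber: how far it stands open, in m. 0 = shut against its stop, up to 0.070. It grows along the smoker's +x. Starts shut or ajar by up to 0.040. Slides stiffly (about 2 N) and stays where it is left.
- shutter_grip (a point): Middle of the top of the shutter's grip: dark wooden block 12 mm (smoker's x) by 34 mm (y) by 26 mm high on the roof; its underside is 208 mm, its top 234 mm above the worktop, track and end stops reach 207 mm. Shut, this point is at smoker x = 0.025, y = 0.059; to shut it move the grip along the smoker's -x (towards the front) until it stops.
- hatch (a joint): Roll-top hatch, the outer door at the front of the loading chamber, clear with steel edges: angle in rad it is rolled open. 0 = closed (as it starts), 1.31 = rolled right back to its stop. A balanced stiff hinge: it stays where it is left; about 4 N at the knob move it.
- hatch_knob (a point): Middle of the hatch's knob, a round dark wooden knob 25 mm across and 23 mm long, which points straight out from the axis; this point is 163 mm from the axis, 25 mm out from the hatch's face. Closed, it points forwards (smoker -x) and 18 degrees up; opening swings it up and back about the axis, to 93 degrees (straight up).
- hatch_axis (a point): Point on the hatch's roll axis in line with the knob: smoker x = 0, y = -0.0825, z = 0.060. The axis is parallel to the smoker's y.
- garlic: Bulb of garlic, 56 mm across and 56 mm high, 34 g, upright on the floor of the loading chamber. Origin: centre of its underside, z axis up.
- board: Wooden chopping board, 210 mm (its x) by 320 mm (its y), 20 mm thick, fixed, with its long side pointing away from the robot, to the left of the smoker. Origin: centre of its underside; its +y end is the near end. The peeler lies across its far end.
- peeler: Yellow peeler, 170 x 25 x 18 mm, lying across the far end of the board. Leave it.
- teaspoon: Teaspoon, 130 mm long, lying in front of the smoker's left end. Leave it.
- measuring_cup: Small copper measuring cup, 120 mm long with its handle, 40 mm high, to the right of the smoker. Leave it.
- honey_jar: Jar with a red lid, 62 mm across and 86 mm high, to the right of the smoker. Leave it.

How it is judged (in metres and radians):
On the way, in this order (a step that is already met when the one before it is completed fails the run):
1. the shutter's grip is pressed with the fingers while the shutter is shut (within 3 mm) (value of joint shutter below 0.003 m and contact force between the fingers and shutter above 0.5 N), for 0.1 s.
2. the hatch is rolled back (to 1.15 rad or more) (value of joint hatch above 1.15 rad), for 0.1 s.
3. the garlic is out of the chamber and on the board (x of garlic in the frame of board between -0.1 and 0.1 m and y of garlic in the frame of board between -0.155 and 0.155 m and contact force between garlic and board above 0.05 N), for 0.2 s.
At the end, for the whole second after the job is handed in: The shutter is shut within 4 mm, the hatch is rolled back to at least 1.15 rad, and the garlic lies at rest on the chopping board, its middle inside the board's outline (all of step 3 and value of joint shutter below 0.004 m and value of joint hatch above 1.15 rad and linear speed of garlic below 0.03 m/s); the robot touches nothing.
It fails at once if the hatch is opened (more than 0.06 rad) while the inner shutter is open by more than 4 mm (value of joint hatch above 0.06 rad and value of joint shutter above 0.004 m).
It fails at once if the garlic is dropped or thrown (over 0.9 m/s out of the fingers, a fall of 40 mm) (linear speed of garlic above 0.9 m/s and contact force between the fingers and garlic below 0.05 N).
It fails at once if a bystander is shoved by more than 30 mm (distance of any of peeler, teaspoon, measuring_cup, honey_jar from where it was at the start of the episode above 0.03 m).
It also fails if it takes over 72 s, if anything falls off the work surface, if the arm or the gripper's body presses on something with over 40 N, if the wrist force passes 120 N, or if a joint passes its speed limit or range.

## Working session

There is one attempt and no reset: what is moved stays moved. The work goes in short steps, Python scripts to look and compute and a tool call to move; the robot and the scene stay as the last step left them, time stands still between calls to the robot, and variables do not carry over. Pictures are saved under pics/ and viewed, at most 13 in all, crops included, and the job is handed in when it is done.

Besides the shell and the picture viewer there is one more tool, called after "Emit:" in YAML: its name, and indented under it one key for each argument. step_arm: Moves the arm, as the interface text tells. Its arguments: {"type":"object","properties":{"motion":{"type":"array","items":{"type":"object","properties":{"dr":{"type":"array","items":{"type":"number"}},"slide":{"type":"array","items":{"type":"number"}},"jaw":{"type":"number"}}}}},"required":["motion"]}

```bash
mkdir -p pics; python3 - <<'E'
from bench import arm, optics
import cv2,numpy as np
for n in("scene","top"):
    cv2.imwrite(f"pics/{n}0.png",optics.get_image(n))
np.set_printoptions(precision=4,suppress=True)
for n in("scene","top","wrist"): print(n,optics.camera_info(n))
print(arm.read_state())
E
```

```text
scene {'camera_matrix': array([[445.0202,   0.    , 321.5334],
       [  0.    , 445.0202, 196.3096],
       [  0.    ,   0.    ,   1.    ]]), 'k1': -0.1054689265776703, 'view': array([[   -0.9931,     0.1175,    -0.0029,   549.1462],
       [   -0.0839,    -0.691 ,     0.7179,   -76.5145],
       [    0.0823,     0.7132,     0.6961, -1698.9452],
       [    0.    ,     0.    ,     0.    ,     1.    ]])}
top {'camera_matrix': array([[400.3192,   0.    , 319.0418],
       [  0.    , 400.3192, 201.5856],
       [  0.    ,   0.    ,   1.    ]]), 'k1': 0.005269122669013709, 'view': array([[   -0.0206,    -0.9998,    -0.0071,   -36.6488],
       [    0.7792,    -0.0205,     0.6264,  -526.0124],
       [   -0.6264,     0.0074,     0.7794, -1243.2312],
       [    0.    ,     0.    ,     0.    ,     1.    ]])}
wrist {'camera_matrix': array([[333.5994,   0.    , 329.7425],
       [  0.    , 333.5994, 198.1733],
       [  0.    ,   0.    ,   1.    ]]), 'k1': 0.017659538483237636, 'T_tool_cam': array([[  -0.0006,    0.9512,    0.3085,   79.4398],
       [   1.    ,    0.0005,    0.0006,    0.7204],
       [   0.0005,    0.3085,   -0.9512, -142.3907],
       [   0.    ,    0.    ,    0.    ,    1.    ]])}
{'clock': 0.1, 'joints': array([ 1.4086,  0.3855,  0.0068, -0.0004, -1.194 , -0.2586]), 'joint_vel': array([-0.0014, -0.002 ,  0.0066,  0.0023, -0.0026,  0.002 ]), 'joint_efforts': array([ -0.0005, -39.3318,  18.8929,   4.198 ,  -0.0026,   0.    ]), 'position': array([255.0636, 570.0304, 230.3381]), 'ee_rot': array([ 0.9779, -0.2089, -0.0002,  0.0009]), 'contact_force': array([-0.368 ,  0.0449, -0.1664]), 'wrist_torque': array([0.004 , 0.0736, 0.0007]), 'grasp_force': 0.0, 'gripper_width': 85.32585069880822}
```

View pics/scene0.png

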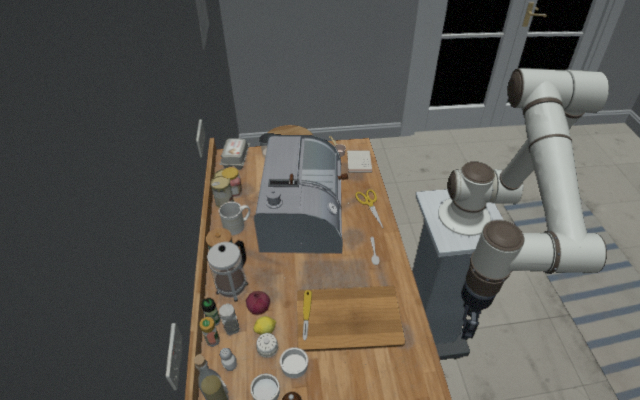

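View pics/top0.png

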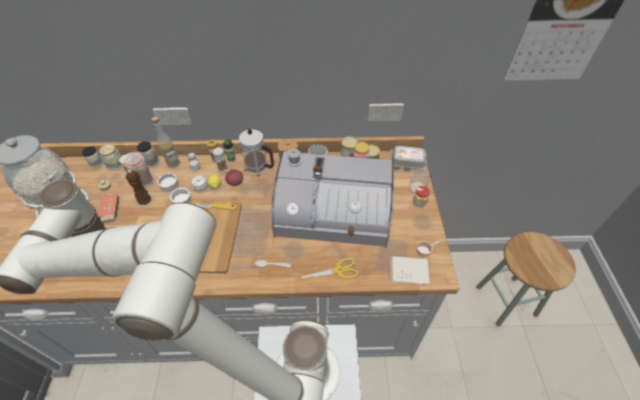

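The scene view shows the smoker in the middle and the board near-left of it. In the top view the smoker spans about (275..392, 152..242), with burner (294,157), grip (318,170), garlic (355,206) and knob (351,231). I'll enlarge both.

```bash
python3 - <<'E'
import cv2
a=cv2.imread("pics/top0.png")[140:250,265:405]
cv2.imwrite("pics/tc.png",cv2.resize(a,None,fx=5.5,fy=5.4,interpolation=cv2.INTER_CUBIC))
a=cv2.imread("pics/scene0.png")[125:260,245:395]
cv2.imwrite("pics/sc.png",cv2.resize(a,None,fx=4.4,fy=4.4,interpolation=cv2.INTER_CUBIC))
E
```

```text
(no output)
```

View pics/tc.png

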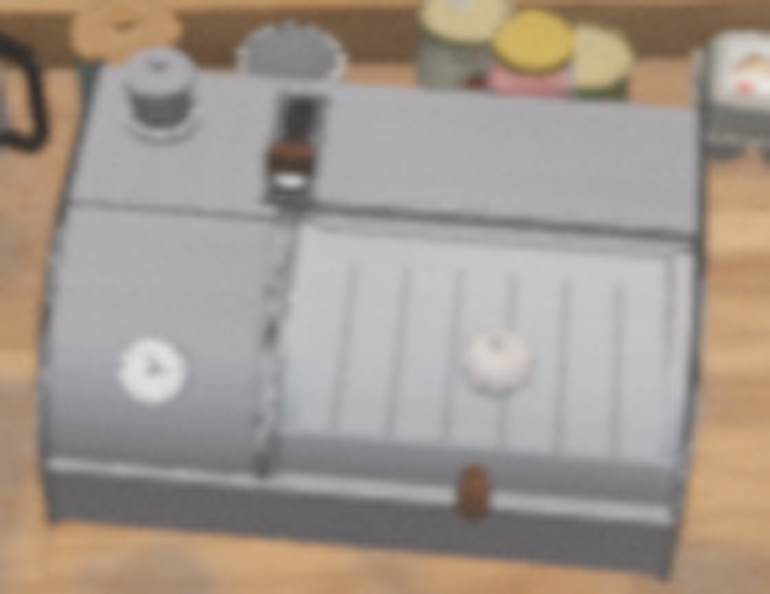

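View pics/sc.png

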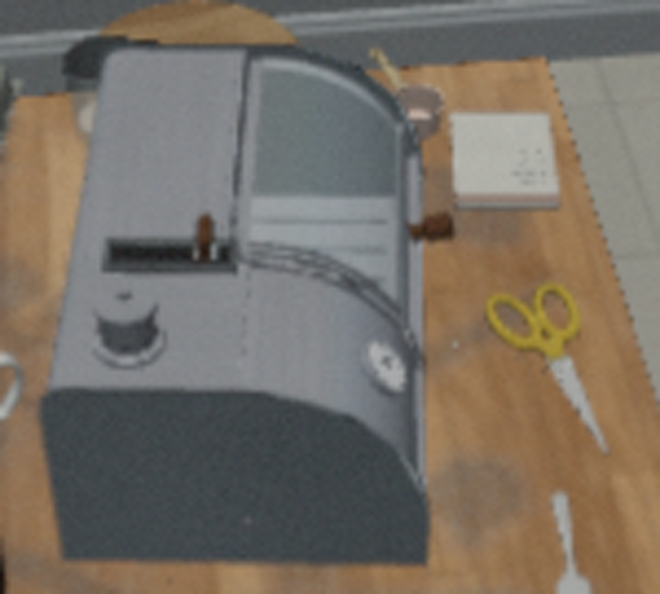

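```bash
cat > h.py <<'E'
from bench import arm, optics
import numpy as np, cv2
from scipy.optimize import least_squares
from scipy.spatial.transform import Rotation as R
np.set_printoptions(precision=1,suppress=True)
CI={n:optics.camera_info(n) for n in("scene","top","wrist")}
def view(n,st=None):
    if n!="wrist": return CI[n]["view"]
    T=np.eye(4);T[:3,:3]=R.from_quat(st["ee_rot"]).as_matrix();T[:3,3]=st["position"]
    return np.linalg.inv(T@CI[n]["T_tool_cam"])
def proj(n,P,st=None):
    V=view(n,st);c=(V[:3,:3]@np.asarray(P,float).T).T+V[:3,3]
    s=np.stack([c[:,0],-c[:,1]],1)/-c[:,2:3]
    s=s*(1+CI[n]["k1"]*(s**2).sum(1,keepdims=True))
    K=CI[n]["camera_matrix"];return s*[K[0,0],K[1,1]]+K[:2,2]
def onz(n,px,z,st=None):
    f=lambda q:proj(n,[[q[0],q[1],z]],st)[0]-px
    return least_squares(f,[550,0],x_scale=100).x
def sm(p,P):
    c,s=np.cos(p[2]),np.sin(p[2]);P=np.asarray(P,float)
    return np.stack([p[0]+c*P[:,0]-s*P[:,1],p[1]+s*P[:,0]+c*P[:,1],P[:,2]],1)
E
cat > fit.py <<'E'
from h import *
t=lambda u,v:[265+u/5.5,140+v/5.4]
s=lambda u,v:[245+u/4.4,125+v/4.4]
kn=[-155,-82.5,110.4]
T=[([-146.5,212,0],t(48,520)),([-146.5,-222,0],t(665,577)),(kn,t(473,492))]
S=[([146.5,212,0],s(62,560)),([-146.5,212,0],s(428,565)),(kn,s(437,227))]
def res(p,g=None):
    return np.r_[(proj("top",sm(p,[a for a,_ in T]))-[b for _,b in T]).ravel(),(proj("scene",sm(p,[a for a,_ in S]))-[b for _,b in S]).ravel()]
r=least_squares(res,[550,0,0],x_scale=[100,100,.1]);p=r.x
print(p[:2],round(p[2],4));print(res(p).reshape(-1,2))
for q in (0,20,40): 
    print("grip",q,(proj("top",sm(p,[[25+q,59,234]]))[0]-[265,140])*[5.5,5.4],(proj("scene",sm(p,[[25+q,59,234]]))[0]-[245,125])*4.4)
print("garlic world, z58",onz("top",t(498,362),58), "knob",sm(p,[kn]))
for px in((305,290),(397,288),(403,343),(305,348)): print("board",onz("scene",px,20))
E
python3 fit.py
```

```text
[ 613.4 -102.8] -0.1393
[[ 0.4  1.5]
 [ 0.7  1.9]
 [ 0.4 -0.6]
 [-0.5  1.2]
 [-1.   1.4]
 [-0.7 -0.6]]
grip 0 [291.6 147.9] [209.  223.1]
grip 20 [295.1 126.8] [183.2 222.8]
grip 40 [298.6 106.1] [157.5 222.5]
garlic world, z58 [ 595.9 -192.8] knob [[ 448.5 -163.   110.4]]
board [639.2 272.7]
board [340.6 301.9]
board [368.  495.8]
board [658.1 475.5]
```

```bash
cat >> h.py <<'E'
P=[613.4,-102.8,-.1393]
def rot(yaw,tilt): # tool x along smoker-ish heading yaw, fingers tilted forwards by tilt
    return R.from_euler("z",yaw)*R.from_euler("y",-tilt)*R.from_euler("x",np.pi)
def go(pos,yaw=P[2],tilt=0,st=None,base=None,quiet=False):
    if base is None: st=st or arm.read_state(); base=(st["position"],R.from_quat(st["ee_rot"]))
    s=base[1].inv().apply(np.asarray(pos)-base[0]); d=(base[1].inv()*rot(yaw,tilt)).as_rotvec()/np.radians(8)
    print("slide",s.round(1),"dr",d.round(2))
def smp(x,y,z): return sm(P,[[x,y,z]])[0]
E
python3 -c "
from h import *
print(smp(65,59,320)); go(smp(65,59,320))"
```

```text
[686.  -53.4 320. ]
slide [648.  393.1 -88.8] dr [ 0.  0. -2.]
```

Emit:
step_arm:
  motion:
    - {"dr": [0,0,-0.5],"slide": [20,12,-45],"jaw": 20}
    - {"dr": [0,0,-1],"slide": [65,39,-80],"jaw": 0}
    - {"dr": [0,0,-1.5],"slide": [115,70,-89],"jaw": 0}
    - {"dr": [0,0,-2],"slide": [165,100,-89],"jaw": 0}
    - {"dr": [0,0,-2],"slide": [217,131,-89],"jaw": 0}
    - {"dr": [0,0,-2],"slide": [269,163,-89],"jaw": 0}
    - {"dr": [0,0,-2],"slide": [321,195,-89],"jaw": 0}
    - {"dr": [0,0,-2],"slide": [373,226,-89],"jaw": 0}

```text
clock: 1.1
position: [504.0, 210.0, 320.0]
ee_rot: [0.998, -0.071, -0.0, 0.0]
contact_force: [1.0, 1.7, 0.4]
gripper_width: -0.2
grasp_force: 0.0
```

```bash
python3 -c "
from h import *
st=arm.read_state();print(st['clock'],st['position'],st['joints'].round(3) if 0 else np.round(st['joints'],3).tolist()); go(smp(65,59,320))"
```

```text
1.1 [504. 210. 320.] [0.692, 0.199, -0.032, -0.0, -1.34, 0.738]
slide [217.3 235.2  -0. ] dr [ 0.  0. -0.]
```

Emit:
step_arm:
  motion:
    - {"slide": [30,32,0],"jaw": 0}
    - {"slide": [68,73,0],"jaw": 0}
    - {"slide": [106,115,0],"jaw": 0}
    - {"slide": [144,156,0],"jaw": 0}
    - {"slide": [182,197,0],"jaw": 0}
    - {"slide": [208,225,0],"jaw": 0}
    - {"slide": [217,235,0],"jaw": 0}
    - {"slide": [217,235,0],"jaw": 0}

```text
$.motion[0]: bad value
```

```bash
python3 -c "
from h import *
st=arm.read_state();im=optics.get_image('wrist');cv2.imwrite('pics/w1.png',im)
print(st['clock'],st['position'],np.round(st['joints'],3).tolist())
print(proj('wrist',[smp(25,59,234),smp(19,76,234),smp(31,42,234)],st))
go(smp(65,59,214))"
```

```text
1.1 [504. 210. 320.] [0.692, 0.199, -0.032, -0.0, -1.34, 0.738]
[[ 765.8 -106.5]
 [ 728.   -91.4]
 [ 804.9 -122.3]]
slide [215.3 229.1 106.6] dr [ 0.  -0.  -0.1]
```

View pics/w1.png

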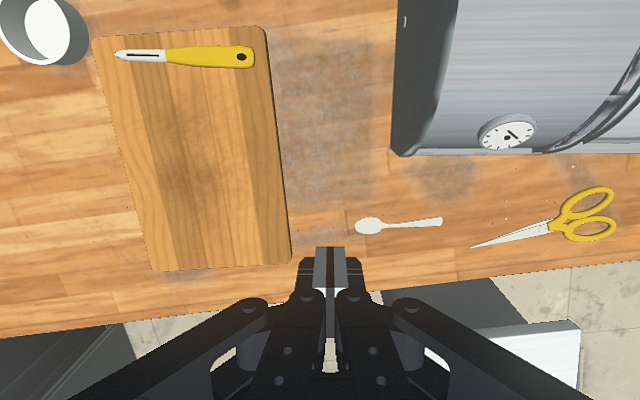

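The wrist view shows the board with corners (92,38), (262,27), (291,263) and (155,271). The smoker's front-left corner is at about (397,155), and the teaspoon is at (398,225).

Emit:
step_arm:
  motion:
    - {"dr": [0,0,0],"slide": [30,32,0],"jaw": 0}
    - {"dr": [0,0,0],"slide": [68,72,0],"jaw": 0}
    - {"dr": [0,0,0],"slide": [106,113,0],"jaw": 0}
    - {"dr": [0,0,0],"slide": [144,153,0],"jaw": 0}
    - {"dr": [0,0,0],"slide": [182,193,0],"jaw": 0}
    - {"dr": [0,0,0],"slide": [206,220,0],"jaw": 0}
    - {"dr": [0,0,0],"slide": [215,230,0],"jaw": 0}
    - {"dr": [0,0,0],"slide": [215,230,0],"jaw": 0}

```text
clock: 2.15
position: [683.8, -46.5, 319.4]
ee_rot: [0.997, -0.071, -0.001, -0.0]
contact_force: [-0.7, -0.2, 0.1]
gripper_width: -0.1
grasp_force: 0.0
```

```bash
python3 -c "
from h import *
st=arm.read_state();im=optics.get_image('wrist');cv2.imwrite('pics/w2.png',im)
print(st['clock'],st['position'],np.round(st['joints'],3).tolist())
print(proj('wrist',[smp(25,59,234),smp(19,76,234),smp(31,42,234)],st))
go(smp(65,59,214))"
```

```text
2.15 [683.8 -46.5 319.4] [0.167, 0.455, 0.334, -0.0, -1.451, 1.261]
[[337.7 251.1]
 [315.4 258.3]
 [360.4 243.8]]
slide [  3.6   7.3 105.9] dr [-0.  0. -0.]
```

View pics/w2.png

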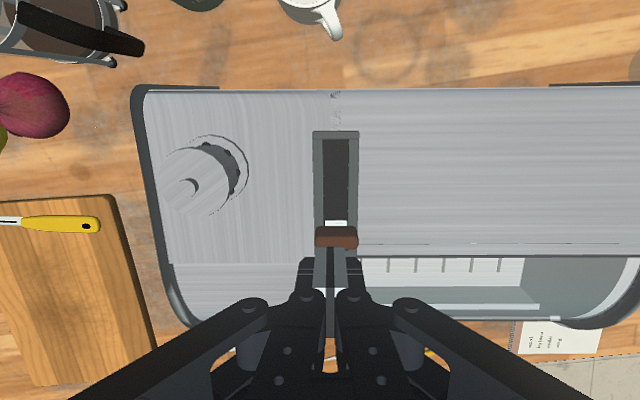

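The grip top is at about (337,242), where a shut shutter would put it at about (338,251), so it may be ajar by a few mm. The y position agrees. I'll descend behind it and push.

Emit:
step_arm:
  motion:
    - {"dr": [0,0,0],"slide": [3,4,25],"jaw": 0}
    - {"dr": [0,0,0],"slide": [4,7,55],"jaw": 0}
    - {"dr": [0,0,0],"slide": [4,7,80],"jaw": 0}
    - {"dr": [0,0,0],"slide": [4,7,95],"jaw": 0}
    - {"dr": [0,0,0],"slide": [4,7,104],"jaw": 0}
    - {"dr": [0,0,0],"slide": [4,7,104],"jaw": 0}
    - {"dr": [0,0,0],"slide": [-2,7,104],"jaw": 0}
    - {"dr": [0,0,0],"slide": [-6,7,104],"jaw": 0}

```text
clock: 3.2
position: [676.8, -52.3, 217.3]
ee_rot: [0.997, -0.071, 0.001, -0.0]
contact_force: [0.5, -0.2, 0.2]
gripper_width: -0.4
grasp_force: 0.0
```

Emit:
step_arm:
  motion:
    - {"dr": [0,0,0],"slide": [-2,0,0],"jaw": 0}
    - {"dr": [0,0,0],"slide": [-4,0,0],"jaw": 0}
    - {"dr": [0,0,0],"slide": [-6,0,0],"jaw": 0}
    - {"dr": [0,0,0],"slide": [-8,0,0],"jaw": 0}
    - {"dr": [0,0,0],"slide": [-10,0,0],"jaw": 0}
    - {"dr": [0,0,0],"slide": [-12,0,0],"jaw": 0}
    - {"dr": [0,0,0],"slide": [-14,0,0],"jaw": 0}
    - {"dr": [0,0,0],"slide": [-14,0,0],"jaw": 0}

```text
clock: 4.2
position: [662.9, -50.3, 216.3]
ee_rot: [0.997, -0.071, -0.0, 0.0]
contact_force: [1.7, -0.9, -0.5]
gripper_width: 0.5
grasp_force: 0.7
```

Emit:
step_arm:
  motion:
    - {"dr": [0,0,0],"slide": [-1,0,0],"jaw": 0}
    - {"dr": [0,0,0],"slide": [-2,0,0],"jaw": 0}
    - {"dr": [0,0,0],"slide": [-3,0,0],"jaw": 0}
    - {"dr": [0,0,0],"slide": [-4,0,0],"jaw": 0}
    - {"dr": [0,0,0],"slide": [-5,0,0],"jaw": 0}
    - {"dr": [0,0,0],"slide": [-6,0,0],"jaw": 0}
    - {"dr": [0,0,0],"slide": [-6,0,0],"jaw": 0}
    - {"dr": [0,0,0],"slide": [-6,0,0],"jaw": 0}

```text
clock: 5.2
position: [659.8, -49.8, 216.4]
ee_rot: [0.997, -0.071, 0.003, -0.0]
contact_force: [8.9, -3.8, -4.7]
gripper_width: -0.1
grasp_force: 4.7
```

Emit:
step_arm:
  motion:
    - {"dr": [0,0,0],"slide": [-1,0,0],"jaw": 0}
    - {"dr": [0,0,0],"slide": [-2,0,0],"jaw": 0}
    - {"dr": [0,0,0],"slide": [-4,0,0],"jaw": 0}
    - {"dr": [0,0,0],"slide": [-5,0,0],"jaw": 0}
    - {"dr": [0,0,0],"slide": [-5,0,0],"jaw": 0}
    - {"dr": [0,0,0],"slide": [-5,0,0],"jaw": 0}
    - {"dr": [0,0,0],"slide": [-5,0,0],"jaw": 0}
    - {"dr": [0,0,0],"slide": [-5,0,0],"jaw": 0}

```text
clock: 6.2
position: [659.6, -49.7, 216.6]
ee_rot: [0.997, -0.071, 0.009, -0.0]
contact_force: [20.2, -7.7, -10.8]
gripper_width: 0.3
grasp_force: 10.6
```

Emit:
step_arm:
  motion:
    - {"dr": [0,0,0],"slide": [14,0,0],"jaw": 0}
    - {"dr": [0,0,0],"slide": [24,0,-10],"jaw": 0}
    - {"dr": [0,0,0],"slide": [24,0,-60],"jaw": 0}
    - {"dr": [0,0,0],"slide": [10,10,-100],"jaw": 20}
    - {"dr": [0,0,0],"slide": [-30,35,-105],"jaw": 60}
    - {"dr": [0,0,0],"slide": [-75,65,-105],"jaw": 70}
    - {"dr": [0,0,0],"slide": [-120,95,-105],"jaw": 70}
    - {"dr": [0,0,0],"slide": [-165,125,-105],"jaw": 70}

```text
clock: 7.2
position: [468.5, -149.6, 321.4]
ee_rot: [0.998, -0.071, -0.001, -0.0]
contact_force: [0.7, -0.4, 0.6]
gripper_width: 70.0
grasp_force: 0.0
```

```bash
python3 -c "
from h import *
st=arm.read_state();print(st['clock'],st['position'],np.round(st['joints'],3).tolist())
go(smp(-155,-82.5,260))"
```

```text
7.2 [ 468.5 -149.6  321.4] [0.022, 0.101, -0.147, -0.0, -1.325, 1.408]
slide [-17.9  16.1  61.5] dr [-0.  0. -0.]
```

Emit:
step_arm:
  motion:
    - {"dr": [0,0,0],"slide": [-6,6,20],"jaw": 70}
    - {"dr": [0,0,0],"slide": [-14,14,45],"jaw": 70}
    - {"dr": [0,0,0],"slide": [-18,16,60],"jaw": 70}
    - {"dr": [0,0,0],"slide": [-18,16,62],"jaw": 70}
    - {"dr": [0,0,0],"slide": [-18,16,62],"jaw": 70}
    - {"dr": [0,0,0],"slide": [-18,16,62],"jaw": 70}
    - {"dr": [0,0,0],"slide": [-18,16,62],"jaw": 70}
    - {"dr": [0,0,0],"slide": [-18,16,62],"jaw": 70}

```text
clock: 8.2
position: [451.2, -162.5, 259.5]
ee_rot: [0.998, -0.071, 0.0, -0.0]
contact_force: [-0.2, -0.1, 0.6]
gripper_width: 70.0
grasp_force: 0.0
```

```bash
python3 -c "
from h import *
st=arm.read_state();im=optics.get_image('wrist');cv2.imwrite('pics/w3.png',im)
print(st['clock'],st['position'],np.round(st['joints'],3).tolist())
print(proj('wrist',[smp(-155,-82.5,110.4),smp(-166,-82.5,114),smp(25,59,234),smp(-5,-91.5,58)],st))
go(smp(-155,-82.5,91.4))"
```

```text
8.2 [ 451.2 -162.5  259.5] [-0.006, 0.113, -0.288, 0.0, -1.169, 1.435]
[[ 330.1  185. ]
 [ 330.1  197.8]
 [ -50.5 -190. ]
 [ 339.5   11.1]]
slide [ -2.7   0.9 168.1] dr [-0. -0. -0.]
```

View pics/w3.png

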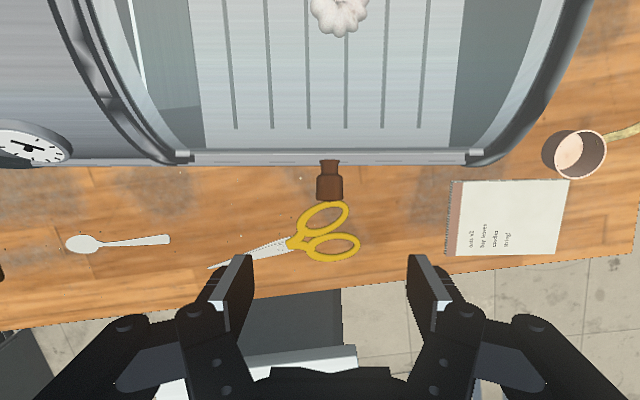

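Knob head is at about (330,187) against the predicted (330,185), and the garlic is at (340,12) against (340,11), so the pose fit is good. Descending onto the knob.

Emit:
step_arm:
  motion:
    - {"dr": [0,0,0],"slide": [-3,1,25],"jaw": 70}
    - {"dr": [0,0,0],"slide": [-5,1,60],"jaw": 70}
    - {"dr": [0,0,0],"slide": [-5,1,95],"jaw": 70}
    - {"dr": [0,0,0],"slide": [-5,1,130],"jaw": 70}
    - {"dr": [0,0,0],"slide": [-5,1,155],"jaw": 70}
    - {"dr": [0,0,0],"slide": [-5,1,165],"jaw": 60}
    - {"dr": [0,0,0],"slide": [-5,1,165],"jaw": 35}
    - {"dr": [0,0,0],"slide": [-5,1,165],"jaw": 15}

```text
clock: 9.25
position: [447.1, -162.3, 95.4]
ee_rot: [0.997, -0.071, 0.001, -0.001]
contact_force: [-0.4, 32.6, 12.6]
gripper_width: 24.5
grasp_force: 16.0
```

Emit:
step_arm:
  motion:
    - {"dr": [0,0,0],"slide": [0,0,0],"jaw": 10}
    - {"dr": [0,0,0],"slide": [0,0,0],"jaw": 10}
    - {"dr": [0,0,0],"slide": [0,0,0],"jaw": 10}
    - {"dr": [0,0,0],"slide": [0,0,0],"jaw": 10}
    - {"dr": [0,0,0],"slide": [0,0,0],"jaw": 10}
    - {"dr": [0,0,0],"slide": [0,0,0],"jaw": 10}
    - {"dr": [0,0,0],"slide": [0,0,0],"jaw": 10}
    - {"dr": [0,0,0],"slide": [0,0,0],"jaw": 10}

```text
clock: 10.25
position: [447.1, -161.5, 95.7]
ee_rot: [0.998, -0.071, 0.002, -0.001]
contact_force: [-0.4, 8.1, 1.6]
gripper_width: 22.6
grasp_force: 58.8
```

```bash
python3 -c "
from h import *
st=arm.read_state();print(st['clock'],st['position'],st['gripper_width'],np.round(st['joints'],3).tolist())
# arc rows: rigid rotation of grasp contact about axis
a0=np.radians(18)
for d in range(0,78,5):
  a=a0+np.radians(d); 
  print(d, np.array([-163*np.cos(a)+163*np.cos(a0), -163*np.sin(a)+163*np.sin(a0)]))
"
```

```text
10.25 [ 447.1 -161.5   95.7] 22.5985586830338 [-0.005, 0.287, -0.535, -0.002, -0.746, 1.436]
0 [0. 0.]
5 [  5.  -13.3]
10 [ 11.1 -26.2]
15 [ 18.3 -38.4]
20 [ 26.6 -50. ]
25 [ 35.8 -60.8]
30 [ 46.  -70.8]
35 [ 56.9 -79.8]
40 [ 68.6 -87.9]
45 [ 81.  -94.9]
50 [  94.  -100.8]
55 [ 107.4 -105.5]
60 [ 121.1 -109.1]
65 [ 135.2 -111.4]
70 [ 149.3 -112.5]
75 [ 163.6 -112.4]
```

Emit:
step_arm:
  motion:
    - {"dr": [0,0,0],"slide": [1.5,0,-5],"jaw": 10}
    - {"dr": [0,0,0],"slide": [5,0,-13],"jaw": 10}
    - {"dr": [0,0,0],"slide": [8,0,-20],"jaw": 10}
    - {"dr": [0,0,0],"slide": [11,0,-26],"jaw": 10}
    - {"dr": [0,0,0],"slide": [18,0,-38],"jaw": 10}
    - {"dr": [0,0,0],"slide": [26.5,0,-50],"jaw": 10}
    - {"dr": [0,0,0],"slide": [36,0,-61],"jaw": 10}
    - {"dr": [0,0,0],"slide": [46,0,-71],"jaw": 10}

```text
clock: 11.25
position: [490.3, -167.4, 164.7]
ee_rot: [0.997, -0.071, -0.002, -0.002]
contact_force: [0.9, 6.6, -7.2]
gripper_width: 22.5
grasp_force: 59.0
```

Emit:
step_arm:
  motion:
    - {"dr": [0,0,0],"slide": [11,0,-9],"jaw": 10}
    - {"dr": [0,0,0],"slide": [22.5,0,-17],"jaw": 10}
    - {"dr": [0,0,0],"slide": [35,0,-24],"jaw": 10}
    - {"dr": [0,0,0],"slide": [48,0,-30],"jaw": 10}
    - {"dr": [0,0,0],"slide": [61.5,0,-34.5],"jaw": 10}
    - {"dr": [0,0,0],"slide": [75,0,-38],"jaw": 10}
    - {"dr": [0,0,0],"slide": [89,0,-40.5],"jaw": 10}
    - {"dr": [0,0,0],"slide": [100,0,-41.5],"jaw": 10}

```text
clock: 12.25
position: [590.7, -181.3, 209.2]
ee_rot: [0.998, -0.07, 0.001, -0.001]
contact_force: [-2.7, 7.2, 5.4]
gripper_width: 22.5
grasp_force: 61.1
```

Emit:
step_arm:
  motion:
    - {"dr": [0,0,0],"slide": [8,0,-0.5],"jaw": 10}
    - {"dr": [0,0,0],"slide": [14,0,-0.5],"jaw": 10}
    - {"dr": [0,0,0],"slide": [18,0,0],"jaw": 10}
    - {"dr": [0,0,0],"slide": [18,0,0],"jaw": 10}
    - {"dr": [0,0,0],"slide": [18,0,0],"jaw": 10}
    - {"dr": [0,0,0],"slide": [18,0,0],"jaw": 10}
    - {"dr": [0,0,0],"slide": [18,0,0],"jaw": 10}
    - {"dr": [0,0,0],"slide": [18,0,0],"jaw": 10}

```text
clock: 13.25
position: [609.6, -183.9, 209.7]
ee_rot: [0.998, -0.07, 0.003, -0.001]
contact_force: [0.8, 7.7, 6.3]
gripper_width: 22.6
grasp_force: 61.5
```

Emit:
step_arm:
  motion:
    - {"dr": [0,0,0],"slide": [0,0,0],"jaw": 50}
    - {"dr": [0,0,0],"slide": [0,0,0],"jaw": 85}
    - {"dr": [0,0,0],"slide": [0,0,0],"jaw": 85}
    - {"dr": [0,0,0],"slide": [0,0,0],"jaw": 85}
    - {"dr": [0,0,0],"slide": [0,0,-20],"jaw": 85}
    - {"dr": [0,0,0],"slide": [0,0,-60],"jaw": 85}
    - {"dr": [0,0,0],"slide": [0,0,-90],"jaw": 85}
    - {"dr": [0,0,0],"slide": [-30,0,-100],"jaw": 85}

```text
clock: 14.25
position: [580.1, -182.1, 308.2]
ee_rot: [0.997, -0.071, 0.002, 0.0]
contact_force: [-0.4, 0.4, -0.1]
gripper_width: 85.2
grasp_force: 0.0
```

```bash
python3 -c "
from h import *
st=arm.read_state();print(st['clock'],st['position'],st['gripper_width'],np.round(st['joints'],3).tolist())
go(smp(-190,-91.5,240),tilt=np.radians(45))
go(smp(-190,-91.5,240),tilt=np.radians(20))
"
```

```text
14.25 [ 580.1 -182.1  308.2] 85.19957373499211 [-0.038, 0.313, 0.093, 0.001, -1.347, 1.467]
slide [-168.2    8.7   67.7] dr [ 0.   5.6 -0. ]
slide [-168.2    8.7   67.7] dr [ 0.   2.5 -0. ]
```

Emit:
step_arm:
  motion:
    - {"dr": [0,0,0],"slide": [-30,1,0],"jaw": 85}
    - {"dr": [0,0.3,0],"slide": [-70,3,5],"jaw": 85}
    - {"dr": [0,0.8,0],"slide": [-110,5,20],"jaw": 85}
    - {"dr": [0,1.4,0],"slide": [-145,7,40],"jaw": 85}
    - {"dr": [0,2,0],"slide": [-165,8,55],"jaw": 85}
    - {"dr": [0,2.5,0],"slide": [-168,9,65],"jaw": 85}
    - {"dr": [0,2.5,0],"slide": [-168,9,68],"jaw": 85}
    - {"dr": [0,2.5,0],"slide": [-168,9,68],"jaw": 85}

```text
clock: 15.25
position: [412.1, -167.1, 239.6]
ee_rot: [0.982, -0.07, 0.173, 0.012]
contact_force: [0.7, 1.2, -0.4]
gripper_width: 85.2
grasp_force: 0.0
```

```bash
cat > kin.py <<'E'
from h import *
st=arm.read_state();print(st['clock'],st['position'],np.round(st['joints'],3).tolist())
D=[([255.06,570.03,230.3],[1.4086,.3855,.0068,0,-1.194]),([504,210,320],[.692,.199,-.032,0,-1.34]),([683.8,-46.5,319.4],[.167,.455,.334,0,-1.451]),
([451.2,-162.5,259.5],[-.006,.113,-.288,0,-1.169]),([447.1,-161.5,95.7],[-.005,.287,-.535,0,-.746]),([580.1,-182.1,308.2],[-.038,.313,.093,0,-1.347]),(st['position'],st['joints'][:5])]
Zs=[R.from_quat(st['ee_rot']).as_matrix()[:,2]]
def fk(k,j,tz):
    a,L1,L2,h,d,L6,off=k;p=j[1]-j[2]
    r=a+L1*np.sin(j[1])+L2*np.cos(p)+h*np.sin(p);z=d+L1*np.cos(j[1])-L2*np.sin(p)+h*np.cos(p)
    c,s=np.cos(j[0]),np.sin(j[0]);return np.array([c*r+s*off,s*r-c*off,z])+L6*tz
f=lambda k:np.r_[np.ravel([fk(k,j,[0,0,-1.] if i<6 else Zs[0])-x for i,(x,j) in enumerate(D)]),(np.array(k)-[0,500,450,0,300,250,160])*.003]
r=least_squares(f,[0,500,450,0,300,250,160],x_scale=100);k=r.x
print(k,np.abs(r.fun).max())
for tilt in (30,35,40,45,50):
  for (x,z) in ((-5,58),(-60,130)):
    tz=rot(P[2],np.radians(tilt)).as_matrix()[:,2]
    tcp=smp(x,-91.5,z)+19*tz
    s=least_squares(lambda j:fk(k,j,tz)-tcp,[0,.4,-.5],bounds=([-3,-1.2,-1.07],[3,2,1.41])); j=s.x
    print(tilt,(x,z),tcp,"res %.1f"%np.abs(s.fun).max(),"j",np.round(j,2),"j5~",round(-(np.pi/2-np.radians(tilt)-(j[1]-j[2])),2))
E
python3 kin.py
```

```text
15.25 [ 412.1 -167.1  239.6] [0.021, -0.11, -0.645, 0.087, -0.693, 1.351]Traceback (most recent call last):
  File "kin.py", line 11, in <module>
    r=least_squares(f,[0,500,450,0,300,250,160],x_scale=100);k=r.x
    return func(*args, **kwargs)
    vector_fun = VectorFunction(
        fun_wrapped,
    ...<6 lines>...
        workers=workers
    )
    self._update_fun()
    ~~~~~~~~~~~~~~~~^^
    self.f = self.fun_wrapped(xp_copy(self.x))
             ~~~~~~~~~~~~~~~~^^^^^^^^^^^^^^^^^
    return np.atleast_1d(self.fun(x))
                         ~~~~~~~~^^^
    return self.f(x, *self.args, **self.kwargs)
           ~~~~~~^^^^^^^^^^^^^^^^^^^^^^^^^^^^^^
  File "kin.py", line 10, in <lambda>
    f=lambda k:np.r_[np.ravel([fk(k,j,[0,0,-1.] if i<6 else Zs[0])-x for i,(x,j) in enumerate(D)]),(np.array(k)-[0,500,450,0,300,250,160])*.003]
                               ~~^^^^^^^^^^^^^^^^^^^^^^^^^^^^^^^^^
  File "kin.py", line 9, in fk
    c,s=np.cos(j[0]),np.sin(j[0]);return np.array([c*r+s*off,s*r-c*off,z])+L6*tz
                                                                           ~~^~~
TypeError: can't multiply sequence by non-int of type 'numpy.float64'
```

```bash
sed -i 's/L6\*tz/L6*np.array(tz)/' kin.py; python3 kin.py
```

```text
15.25 [ 412.1 -167.1  239.6] [0.021, -0.11, -0.645, 0.087, -0.693, 1.351]
[  1.8 573.1 417.2   0.1 185.4 330.8 159.3] 7.673370824033384
30 (-5, 58) [ 605.2 -194.    41.5] res 0.0 j [-0.   0.5 -0.6] j5~ 0.05
30 (-60, 130) [ 550.7 -186.4  113.5] res 0.0 j [-0.   0.3 -0.7] j5~ -0.09
35 (-5, 58) [ 606.5 -194.2   42.4] res 0.0 j [-0.   0.5 -0.7] j5~ 0.21
35 (-60, 130) [ 552.1 -186.6  114.4] res 0.0 j [-0.   0.2 -0.8] j5~ 0.06
40 (-5, 58) [ 607.8 -194.4   43.4] res 0.0 j [-0.   0.5 -0.8] j5~ 0.38
40 (-60, 130) [ 553.4 -186.8  115.4] res 0.0 j [ 0.   0.3 -0.8] j5~ 0.22
45 (-5, 58) [ 609.  -194.6   44.6] res 0.0 j [-0.   0.5 -0.8] j5~ 0.56
45 (-60, 130) [ 554.6 -186.9  116.6] res 0.0 j [ 0.   0.3 -0.9] j5~ 0.39
50 (-5, 58) [ 610.2 -194.7   45.8] res 0.0 j [-0.   0.6 -0.9] j5~ 0.74
50 (-60, 130) [ 555.7 -187.1  117.8] res 0.0 j [ 0.   0.3 -1. ] j5~ 0.58
```

```bash
cat > ik.py <<'E'
from h import *
k=[1.8,573.1,417.2,.1,185.4,330.8,159.3]
def rotf(yaw,tilt,flip): # heading of fingers yaw, tilt; flip=camera on the robot's side
    r=rot(yaw,tilt); return r*R.from_euler("z",np.pi) if flip else r
def ik(pos,Rt):
    tz=Rt.as_matrix()[:,2]; w=np.asarray(pos)-k[5]*tz
    def f(j):
        p=j[1]-j[2];r=k[0]+k[1]*np.sin(j[1])+k[2]*np.cos(p);c,s=np.cos(j[0]),np.sin(j[0])
        return np.array([c*r+s*k[6],s*r-c*k[6],k[4]+k[1]*np.cos(j[1])-k[2]*np.sin(p)])-w
    j=least_squares(f,[np.arctan2(w[1],w[0])+.25,.3,-.4]).x;p=j[1]-j[2]
    F=R.from_euler("z",j[0])*R.from_euler("y",p); d=F.inv().apply(tz)
    q=np.arccos(d[0]);j4=np.arctan2(-d[1],-d[2])
    M=F*R.from_euler("x",-j4)*R.from_euler("y",q)
    tx=M.inv().apply(Rt.as_matrix()[:,0]); ph=np.arctan2(tx[2],tx[1]) # roll about tool z
    return np.r_[j,j4,-q,ph]
E
cat > t.py <<'E'
from ik import *
st=arm.read_state();a=ik(st['position'],R.from_quat(st['ee_rot']))
print(np.round(a,2),np.round(st['joints'],2))
c=st['joints'][5]+a[5]   # j6 = c - roll
def show(n,pos,yaw,t,fl):
    b=ik(pos,rotf(yaw,np.radians(t),fl)); b[5]=(c-b[5]+np.pi)%(2*np.pi)-np.pi; print(n,np.round(b,2))
for hd,t in ((28,30),(28,32),(35,32),(40,32),(35,36)):
    y=np.radians(hd);tz=rot(y,np.radians(t)).as_matrix()[:,2]
    for g in ((-10,-91.5,62),(-70,-110,150),(-120,-120,230)):
        show((hd,t,g),smp(*g)+19*tz,y,t,True)
show("vert now",st['position'],P[2],0,True)
E
python3 t.py
```

```text
[ 0.  -0.1 -0.6  0.1 -0.7  1.8] [ 0.  -0.1 -0.6  0.1 -0.7  1.4]
(28, 30, (-10, -91.5, 62)) [-0.2  0.5 -0.5 -1.2 -0.4  0.2]
(28, 30, (-70, -110, 150)) [-0.3  0.3 -0.5 -0.8 -0.5 -0.1]
(28, 30, (-120, -120, 230)) [-0.3  0.1 -0.5 -0.7 -0.6 -0.3]
(28, 32, (-10, -91.5, 62)) [-0.2  0.5 -0.5 -1.3 -0.4  0.4]
(28, 32, (-70, -110, 150)) [-0.3  0.3 -0.6 -0.9 -0.5  0. ]
(28, 32, (-120, -120, 230)) [-0.3  0.1 -0.5 -0.7 -0.6 -0.2]
(35, 32, (-10, -91.5, 62)) [-0.3  0.5 -0.5 -1.2 -0.5  0.4]
(35, 32, (-70, -110, 150)) [-0.3  0.3 -0.5 -0.9 -0.6  0.1]
(35, 32, (-120, -120, 230)) [-0.4  0.2 -0.5 -0.7 -0.7 -0.1]
(40, 32, (-10, -91.5, 62)) [-0.3  0.6 -0.4 -1.1 -0.5  0.4]
(40, 32, (-70, -110, 150)) [-0.3  0.3 -0.5 -0.9 -0.6  0.2]
(40, 32, (-120, -120, 230)) [-0.4  0.2 -0.5 -0.7 -0.8  0. ]
(35, 36, (-10, -91.5, 62)) [-0.3  0.5 -0.5 -1.4 -0.5  0.6]
(35, 36, (-70, -110, 150)) [-0.3  0.3 -0.5 -1.1 -0.6  0.3]
(35, 36, (-120, -120, 230)) [-0.4  0.2 -0.5 -0.9 -0.7  0.1]
vert now [-0.   0.1 -0.4  0.  -1.1 -1.7]
```

```bash
cat > t2.py <<'E'
from ik import *
np.set_printoptions(precision=2,suppress=True)
st=arm.read_state();R0=R.from_quat(st['ee_rot']);p0=st['position']
Rt=rotf(np.radians(28),np.radians(34),True);tz=Rt.as_matrix()[:,2]
pt=smp(-150,-130,230)+19*tz
c=st['joints'][5]+ik(p0,R0)[5]
rv=(R0.inv()*Rt).as_rotvec();print("dr",rv/np.radians(8),"slide",R0.inv().apply(pt-p0),pt,np.degrees(np.linalg.norm(rv)))
for s in np.linspace(0,1,9):
    Rs=R0*R.from_rotvec(rv*s);b=ik(p0+s*(pt-p0),Rs);b[5]=(c-b[5]+np.pi)%(2*np.pi)-np.pi
    print(s,b,Rs.as_matrix()[:,2])
E
python3 t2.py
```

```text
dr [ 2.23 -2.71 18.16] slide [37.47 32.05 40.61] [ 456.18 -205.73  214.25] 147.9606757803307
0.0 [ 0.03 -0.12 -0.63  0.09 -0.72  1.35] [ 0.34 -0.05 -0.94]
0.125 [-0.04 -0.07 -0.59 -0.02 -0.74  1.18] [ 0.31  0.   -0.95]
0.25 [-0.11 -0.03 -0.55 -0.13 -0.76  1.01] [ 0.29  0.06 -0.95]
0.375 [-0.18  0.01 -0.53 -0.25 -0.77  0.84] [ 0.29  0.12 -0.95]
0.5 [-0.24  0.04 -0.52 -0.36 -0.77  0.67] [ 0.31  0.18 -0.93]
0.625 [-0.29  0.07 -0.52 -0.47 -0.76  0.49] [ 0.34  0.22 -0.91]
0.75 [-0.34  0.09 -0.53 -0.59 -0.73  0.31] [ 0.39  0.26 -0.89]
0.875 [-0.37  0.1  -0.56 -0.7  -0.69  0.12] [ 0.44  0.27 -0.86]
1.0 [-0.39  0.1  -0.59 -0.81 -0.64 -0.08] [ 0.49  0.26 -0.83]
```

Emit:
step_arm:
  motion:
    - {"dr": [0.12,-0.14,0.95],"slide": [2,2,2],"jaw": 85}
    - {"dr": [0.27,-0.33,2.2],"slide": [4,4,5],"jaw": 85}
    - {"dr": [0.42,-0.51,3.4],"slide": [7,6,8],"jaw": 85}
    - {"dr": [0.57,-0.69,4.6],"slide": [10,8,10],"jaw": 85}
    - {"dr": [0.71,-0.87,5.8],"slide": [12,10,13],"jaw": 85}
    - {"dr": [0.86,-1.04,7.0],"slide": [14,12,16],"jaw": 85}
    - {"dr": [1.01,-1.22,8.2],"slide": [17,14,18],"jaw": 85}
    - {"dr": [1.12,-1.36,9.1],"slide": [19,16,20],"jaw": 85}

```text
clock: 16.25
position: [435.2, -187.0, 227.0]
ee_rot: [0.757, -0.627, 0.063, -0.171]
contact_force: [0.3, -0.1, 0.3]
gripper_width: 84.8
grasp_force: 0.0
```

```bash
python3 t2.py | head -3; python3 -c "
from h import *
st=arm.read_state();print(st['clock'],np.round(st['joints'],2).tolist())"
```

```text
dr [ 1.11 -1.34  9.03] slide [ 24.01 -12.25  15.04] [ 456.18 -205.73  214.25] 73.54397531365751
0.0 [-0.24  0.05 -0.51 -0.36 -0.77  0.6 ] [ 0.31  0.18 -0.93]
0.125 [-0.27  0.06 -0.51 -0.42 -0.77  0.51] [ 0.33  0.2  -0.92]
16.25 [-0.24, 0.05, -0.38, -0.32, -0.9, 0.6]
```

Emit:
step_arm:
  motion:
    - {"dr": [0.14,-0.17,1.15],"slide": [3,-2,2],"jaw": 85}
    - {"dr": [0.28,-0.34,2.3],"slide": [6,-3,4],"jaw": 85}
    - {"dr": [0.43,-0.52,3.5],"slide": [9,-5,6],"jaw": 85}
    - {"dr": [0.57,-0.7,4.7],"slide": [12,-6,8],"jaw": 85}
    - {"dr": [0.72,-0.88,5.9],"slide": [16,-8,10],"jaw": 85}
    - {"dr": [0.87,-1.05,7.1],"slide": [19,-10,12],"jaw": 85}
    - {"dr": [1.01,-1.22,8.2],"slide": [22,-11,14],"jaw": 85}
    - {"dr": [1.11,-1.34,9.03],"slide": [24,-12,15],"jaw": 85}

```text
clock: 17.25
position: [455.7, -206.0, 214.0]
ee_rot: [-0.231, 0.928, 0.071, 0.284]
contact_force: [-0.4, 0.8, -0.8]
gripper_width: 85.0
grasp_force: 0.0
```

```bash
cat > t3.py <<'E'
from ik import *
st=arm.read_state();im=optics.get_image('wrist');cv2.imwrite('pics/w4.png',im)
R0=R.from_quat(st['ee_rot']);p0=st['position'];print(st['clock'],p0,np.round(st['joints'],2).tolist())
print("garlic px",proj('wrist',[smp(-5,-91.5,58)],st))
Rt=rotf(np.radians(28),np.radians(34),True);tz=Rt.as_matrix()[:,2]
print("dr",(R0.inv()*Rt).as_rotvec()/np.radians(8))
for g in ((-110,-120,180),(-60,-115,110),(-8,-91.5,62)): print(g,"slide",R0.inv().apply(smp(*g)+19*tz-p0))
E
python3 t3.py
```

```text
17.25 [ 455.7 -206.   214. ] [-0.43, 0.1, -0.33, -0.63, -0.86, -0.3]
garlic px [[280.2 187.9]]
dr [-0. -0. -0.]
(-110, -120, 180) slide [ -4.4 -15.4  62.9]
(-60, -115, 110) slide [ -1.2 -40.8 145.2]
(-8, -91.5, 62) slide [-20.7 -52.3 216.3]
```

View pics/w4.png

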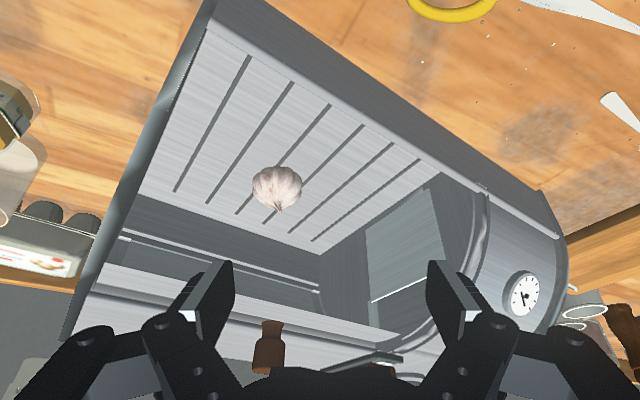

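Garlic is at (277,188) against the predicted (280,188), and the hatch is rolled back. Approaching along the tool axis.

Emit:
step_arm:
  motion:
    - {"dr": [0,0,0],"slide": [-4,-12,15],"jaw": 85}
    - {"dr": [0,0,0],"slide": [-8,-26,40],"jaw": 85}
    - {"dr": [0,0,0],"slide": [-13,-38,65],"jaw": 85}
    - {"dr": [0,0,0],"slide": [-18,-47,90],"jaw": 85}
    - {"dr": [0,0,0],"slide": [-20,-52,110],"jaw": 85}
    - {"dr": [0,0,0],"slide": [-20,-52,125],"jaw": 85}
    - {"dr": [0,0,0],"slide": [-20,-52,135],"jaw": 85}
    - {"dr": [0,0,0],"slide": [-20,-52,140],"jaw": 85}

```text
clock: 18.3
position: [562.2, -206.0, 108.6]
ee_rot: [-0.233, 0.928, 0.07, 0.283]
contact_force: [0.3, 0.5, 0.6]
gripper_width: 84.7
grasp_force: 0.0
```

```bash
python3 t3.py
```

```text
18.3 [ 562.2 -206.   108.6] [-0.36, 0.37, -0.24, -0.73, -0.68, -0.2]
garlic px [[324.8 219.1]]
dr [ 0. -0.  0.]
(-110, -120, 180) slide [ 14.7  34.7 -77. ]
(-60, -115, 110) slide [17.9  9.3  5.3]
(-8, -91.5, 62) slide [-1.7 -2.3 76.3]
```

View pics/w4.png

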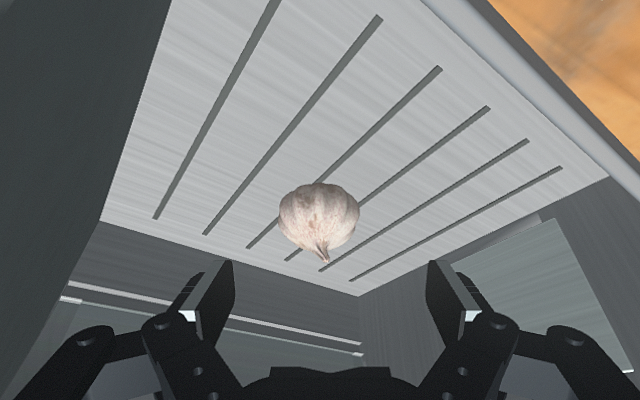

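Bulb is centred at about (319,220), 6 px left of prediction, so I'll shift tool y by about -5 in total and close in.

Emit:
step_arm:
  motion:
    - {"dr": [0,0,0],"slide": [-1,-4,15],"jaw": 85}
    - {"dr": [0,0,0],"slide": [-2,-5,32],"jaw": 85}
    - {"dr": [0,0,0],"slide": [-2,-5,50],"jaw": 85}
    - {"dr": [0,0,0],"slide": [-2,-5,66],"jaw": 85}
    - {"dr": [0,0,0],"slide": [-2,-5,76],"jaw": 85}
    - {"dr": [0,0,0],"slide": [-2,-5,79],"jaw": 85}
    - {"dr": [0,0,0],"slide": [-2,-5,79],"jaw": 85}
    - {"dr": [0,0,0],"slide": [-2,-5,79],"jaw": 75}

```text
clock: 19.35
position: [605.1, -189.3, 45.1]
ee_rot: [-0.233, 0.927, 0.07, 0.284]
contact_force: [0.7, 0.3, -0.1]
gripper_width: 75.0
grasp_force: 0.0
```

Emit:
step_arm:
  motion:
    - {"dr": [0,0,0],"slide": [0,0,0],"jaw": 65}
    - {"dr": [0,0,0],"slide": [0,0,0],"jaw": 60}
    - {"dr": [0,0,0],"slide": [0,0,0],"jaw": 55}
    - {"dr": [0,0,0],"slide": [0,0,0],"jaw": 48}
    - {"dr": [0,0,0],"slide": [0,0,0],"jaw": 40}
    - {"dr": [0,0,0],"slide": [0,0,0],"jaw": 35}
    - {"dr": [0,0,0],"slide": [0,0,0],"jaw": 35}
    - {"dr": [0,0,0],"slide": [0,0,0],"jaw": 35}

```text
clock: 20.35
position: [605.3, -189.6, 45.8]
ee_rot: [-0.234, 0.927, 0.07, 0.284]
contact_force: [-3.8, -1.6, 6.7]
gripper_width: 51.5
grasp_force: 61.1
```

Emit:
step_arm:
  motion:
    - {"dr": [0,0,0],"slide": [0,0,-8],"jaw": 35}
    - {"dr": [0,0,0],"slide": [0,0,-25],"jaw": 35}
    - {"dr": [0,0,0],"slide": [0,0,-50],"jaw": 35}
    - {"dr": [0,0,0],"slide": [2,5,-79],"jaw": 35}
    - {"dr": [0,0,0],"slide": [4,10,-110],"jaw": 35}
    - {"dr": [0,0,0],"slide": [8,20,-145],"jaw": 35}
    - {"dr": [0,0,0],"slide": [14,38,-180],"jaw": 35}
    - {"dr": [0,0,0],"slide": [22,55,-215],"jaw": 35}

```text
clock: 21.35
position: [455.3, -205.6, 211.9]
ee_rot: [-0.233, 0.928, 0.07, 0.283]
contact_force: [0.5, -0.4, -0.1]
gripper_width: 51.1
grasp_force: 62.4
```

```bash
cat > t4.py <<'E'
from ik import *
import sys
st=arm.read_state();R0=R.from_quat(st['ee_rot']);p0=st['position'];print(st['clock'],p0,np.round(st['joints'],2).tolist(),st['gripper_width'])
tz0=R0.as_matrix()[:,2]; print(np.degrees(np.arctan2(tz0[1],tz0[0])),np.degrees(np.arccos(-tz0[2])))
B=np.array([490,390.]);hd0=np.arctan2(tz0[1],tz0[0])
# rotate about the base axis in steps to the board, then down
hd1=np.radians(83);Rt=rotf(hd1,np.radians(34),True);tz=Rt.as_matrix()[:,2]
goal=np.r_[B,0]+19*tz;goal[2]=200
a0=np.arctan2(p0[1],p0[0]);a1=np.arctan2(goal[1],goal[0]);r0=np.hypot(*p0[:2]);r1=np.hypot(*goal[:2])
print("goal",goal)
for s in np.linspace(0,1,13)[1:]:
    a=a0+s*(a1-a0);r=r0+s*(r1-r0);p=np.r_[r*np.cos(a),r*np.sin(a),p0[2]+s*(goal[2]-p0[2])]
    Rs=rotf(hd0+s*(hd1-hd0),np.radians(34),True)
    print(round(s,2),"slide",R0.inv().apply(p-p0).round(),"dr",((R0.inv()*Rs).as_rotvec()/np.radians(8)).round(2),p)
E
python3 t4.py
```

```text
21.35 [ 455.3 -205.6  211.9] [-0.43, 0.1, -0.34, -0.63, -0.85, -0.29] 51.13755968779502
27.972255666306133 33.94376858708915
goal [491.3 400.5 200. ]
0.08 slide [-35.  22.  25.] dr [-0.3 -0.  -0.4] [ 482.9 -166.4  210.9]
0.17 slide [-69.  48.  49.] dr [-0.6 -0.  -0.9] [ 507.1 -123.8  209.9]
0.25 slide [-101.   78.   71.] dr [-1.  -0.  -1.4] [527.4 -78.2 208.9]
0.33 slide [-131.  113.   93.] dr [-1.3 -0.  -1.9] [543.5 -29.8 207.9]
0.42 slide [-159.  152.  113.] dr [-1.6 -0.  -2.4] [555.2  20.9 206.9]
0.5 slide [-184.  196.  131.] dr [-1.9 -0.  -2.8] [562.   73.4 205.9]
0.58 slide [-206.  242.  146.] dr [-2.2 -0.  -3.3] [563.7 127.4 204.9]
0.67 slide [-225.  292.  160.] dr [-2.6 -0.  -3.8] [560.2 182.3 204. ]
0.75 slide [-239.  345.  171.] dr [-2.9 -0.  -4.2] [551.3 237.6 203. ]
0.83 slide [-250.  401.  179.] dr [-3.2 -0.  -4.7] [536.8 292.8 202. ]
0.92 slide [-256.  458.  184.] dr [-3.5 -0.  -5.2] [516.8 347.3 201. ]
1.0 slide [-258.  517.  186.] dr [-3.8 -0.  -5.7] [491.3 400.5 200. ]
```

```bash
sed -i 's/p0\[2\]+s\*(goal\[2\]-p0\[2\])\]/320]/; s/linspace(0,1,13)\[1:\]/linspace(0,1,15)/' t4.py; python3 t4.py
```

```text
21.35 [ 455.3 -205.6  211.9] [-0.43, 0.1, -0.34, -0.63, -0.85, -0.29] 51.13755968779502
27.972255666306133 33.94376858708915
goal [491.3 400.5 200. ]
0.0 slide [-60.  -0. -90.] dr [ 0. -0.  0.] [ 455.3 -205.6  320. ]
0.07 slide [-91.  18. -69.] dr [-0.3 -0.  -0.4] [ 479.2 -172.2  320. ]
0.14 slide [-121.   39.  -49.] dr [-0.6 -0.  -0.8] [ 500.5 -136.3  320. ]
0.21 slide [-149.   64.  -30.] dr [-0.8 -0.  -1.2] [519.2 -98.1 320. ]
0.29 slide [-177.   93.  -12.] dr [-1.1 -0.  -1.6] [534.8 -57.8 320. ]
0.36 slide [-202.  124.    5.] dr [-1.4 -0.  -2. ] [547.3 -15.6 320. ]
0.43 slide [-226.  158.   21.] dr [-1.6 -0.  -2.4] [556.4  28.3 320. ]
0.5 slide [-248.  195.   36.] dr [-1.9 -0.  -2.8] [562.   73.4 320. ]
0.57 slide [-267.  235.   49.] dr [-2.2 -0.  -3.2] [563.8 119.6 320. ]
0.64 slide [-284.  278.   60.] dr [-2.5 -0.  -3.6] [561.8 166.5 320. ]
0.71 slide [-299.  322.   70.] dr [-2.7 -0.  -4. ] [555.8 213.9 320. ]
0.79 slide [-310.  369.   77.] dr [-3.  -0.  -4.5] [545.8 261.3 320. ]
0.86 slide [-318.  417.   83.] dr [-3.3 -0.  -4.9] [531.7 308.5 320. ]
0.93 slide [-323.  466.   86.] dr [-3.6 -0.  -5.3] [513.5 355.  320. ]
1.0 slide [-325.  517.   87.] dr [-3.8 -0.  -5.7] [491.3 400.5 320. ]
```

Emit:
step_arm:
  motion:
    - {"dr": [0,0,0],"slide": [-20,0,-30],"jaw": 35}
    - {"dr": [0,0,0],"slide": [-45,0,-68],"jaw": 35}
    - {"dr": [-0.1,0,-0.2],"slide": [-72,8,-84],"jaw": 35}
    - {"dr": [-0.4,0,-0.6],"slide": [-105,28,-60],"jaw": 35}
    - {"dr": [-0.7,0,-1.0],"slide": [-135,51,-40],"jaw": 35}
    - {"dr": [-1.0,0,-1.4],"slide": [-163,78,-21],"jaw": 35}
    - {"dr": [-1.2,0,-1.8],"slide": [-190,108,-4],"jaw": 35}
    - {"dr": [-1.5,0,-2.2],"slide": [-214,141,13],"jaw": 35}

```text
clock: 22.35
position: [552.6, 7.1, 319.6]
ee_rot: [-0.401, 0.868, 0.122, 0.265]
contact_force: [0.2, -0.8, -0.1]
gripper_width: 51.5
grasp_force: 62.4
```

```bash
python3 t4.py
```

```text
22.35 [552.6   7.1 319.6] [0.05, 0.07, -0.12, -0.5, -1.01, -0.56] 51.46164615865403
49.59121373598961 33.92317144568398
goal [491.3 400.5 200. ]
0.0 slide [-0. -0. -0.] dr [ 0. -0.  0.] [552.6   7.1 320. ]
0.07 slide [-20.  14.  13.] dr [-0.2 -0.  -0.2] [557.4  33.9 320. ]
0.14 slide [-39.  29.  26.] dr [-0.3 -0.  -0.5] [560.9  61.2 320. ]
0.21 slide [-58.  45.  38.] dr [-0.5 -0.  -0.7] [563.1  88.9 320. ]
0.29 slide [-76.  63.  50.] dr [-0.7 -0.  -1. ] [563.8 117.  320. ]
0.36 slide [-93.  82.  62.] dr [-0.8 -0.  -1.2] [563.2 145.3 320. ]
0.43 slide [-110.  102.   74.] dr [-1.  -0.  -1.5] [561.1 173.9 320. ]
0.5 slide [-126.  123.   85.] dr [-1.2 -0.  -1.7] [557.6 202.5 320. ]
0.57 slide [-142.  145.   95.] dr [-1.3 -0.  -2. ] [552.6 231.3 320. ]
0.64 slide [-157.  169.  105.] dr [-1.5 -0.  -2.2] [546.1 260.  320. ]
0.71 slide [-170.  193.  114.] dr [-1.7 -0.  -2.5] [538.2 288.6 320. ]
0.79 slide [-183.  219.  123.] dr [-1.8 -0.  -2.7] [528.7 317.  320. ]
0.86 slide [-195.  246.  131.] dr [-2. -0. -3.] [517.7 345.2 320. ]
0.93 slide [-206.  273.  138.] dr [-2.2 -0.  -3.2] [505.3 373.1 320. ]
1.0 slide [-216.  302.  145.] dr [-2.3 -0.  -3.5] [491.3 400.5 320. ]
```

Emit:
step_arm:
  motion:
    - {"dr": [-0.3,0,-0.5],"slide": [-39,29,26],"jaw": 35}
    - {"dr": [-0.7,0,-1.0],"slide": [-76,63,50],"jaw": 35}
    - {"dr": [-1.0,0,-1.5],"slide": [-110,102,74],"jaw": 35}
    - {"dr": [-1.3,0,-2.0],"slide": [-142,145,95],"jaw": 35}
    - {"dr": [-1.7,0,-2.5],"slide": [-170,193,114],"jaw": 35}
    - {"dr": [-2.0,0,-3.0],"slide": [-195,246,131],"jaw": 35}
    - {"dr": [-2.3,0,-3.5],"slide": [-212,290,142],"jaw": 35}
    - {"dr": [-2.34,0,-3.48],"slide": [-216,302,145],"jaw": 35}

```text
clock: 23.35
position: [491.1, 401.5, 319.5]
ee_rot: [-0.635, 0.715, 0.194, 0.218]
contact_force: [0.1, -0.9, 1.0]
gripper_width: 51.2
grasp_force: 62.5
```

```bash
cat > t5.py <<'E'
from ik import *
st=arm.read_state();R0=R.from_quat(st['ee_rot']);p0=st['position'];tz=R0.as_matrix()[:,2]
print(p0,np.round(st['joints'],2).tolist(),st['gripper_width'],"tilt",np.degrees(np.arccos(-tz[2])),"garlic at",p0-19*tz)
s1=arm.read_state
im=optics.get_image('wrist');cv2.imwrite('pics/w5.png',im)
cs=[onz('wrist',q,20,dict(position=np.array([504,210,320.]),ee_rot=np.array([.998,-.071,0,0]))) for q in ((92,38),(262,27),(291,263),(155,271))]
print("board corners",cs,np.mean(cs,0))
for z in (70,45,38,36): print(z,"slide",R0.inv().apply([0,0,z-p0[2]]))
E
python3 t5.py
```

```text
[491.1 401.5 319.5] [0.74, 0.19, 0.0, -0.46, -0.96, -0.67] 51.212780178415066 tilt 33.928842305922615 garlic at [489.8 391.  335.3]
board corners [array([680.3, 471.8]), array([664.4, 268.8]), array([348.6, 290.9]), array([364.8, 493.9])] [514.5 381.4]
70 slide [139.3  -0.2 207. ]
45 slide [153.2  -0.2 227.8]
38 slide [157.1  -0.2 233.6]
36 slide [158.2  -0.2 235.2]
```

View pics/w5.png

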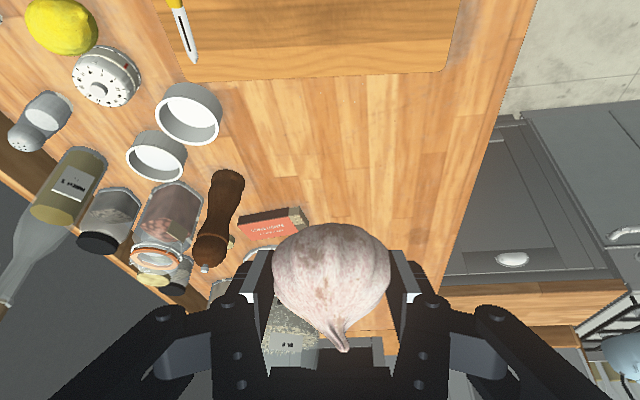

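The garlic is held, and the board centre is at about (514,381), so the release point (490,391) is well inside. Lowering.

Emit:
step_arm:
  motion:
    - {"dr": [0,0,0],"slide": [15,0,22],"jaw": 35}
    - {"dr": [0,0,0],"slide": [42,0,62],"jaw": 35}
    - {"dr": [0,0,0],"slide": [70,0,104],"jaw": 35}
    - {"dr": [0,0,0],"slide": [98,0,146],"jaw": 35}
    - {"dr": [0,0,0],"slide": [122,0,182],"jaw": 35}
    - {"dr": [0,0,0],"slide": [138,0,205],"jaw": 35}
    - {"dr": [0,0,0],"slide": [147,0,218],"jaw": 35}
    - {"dr": [0,0,0],"slide": [151,0,224],"jaw": 35}

```text
clock: 24.4
position: [492.9, 398.2, 48.5]
ee_rot: [-0.633, 0.717, 0.193, 0.218]
contact_force: [0.5, -0.9, -1.0]
gripper_width: 51.2
grasp_force: 62.5
```

Emit:
step_arm:
  motion:
    - {"dr": [0,0,0],"slide": [1,0,1.5],"jaw": 35}
    - {"dr": [0,0,0],"slide": [2,0,3],"jaw": 35}
    - {"dr": [0,0,0],"slide": [3,0,4.5],"jaw": 35}
    - {"dr": [0,0,0],"slide": [4,0,6],"jaw": 35}
    - {"dr": [0,0,0],"slide": [5,0,7.5],"jaw": 35}
    - {"dr": [0,0,0],"slide": [6,0,9],"jaw": 35}
    - {"dr": [0,0,0],"slide": [6.5,0,9.5],"jaw": 35}
    - {"dr": [0,0,0],"slide": [6.5,0,9.5],"jaw": 35}

```text
clock: 25.4
position: [492.4, 399.7, 37.5]
ee_rot: [-0.634, 0.716, 0.194, 0.218]
contact_force: [-0.1, 0.3, -0.8]
gripper_width: 51.3
grasp_force: 62.5
```

Emit:
step_arm:
  motion:
    - {"dr": [0,0,0],"slide": [0.5,0,0.8],"jaw": 35}
    - {"dr": [0,0,0],"slide": [1,0,1.5],"jaw": 35}
    - {"dr": [0,0,0],"slide": [1.5,0,2],"jaw": 35}
    - {"dr": [0,0,0],"slide": [1.7,0,2.5],"jaw": 35}
    - {"dr": [0,0,0],"slide": [1.7,0,2.5],"jaw": 35}
    - {"dr": [0,0,0],"slide": [1.7,0,2.5],"jaw": 35}
    - {"dr": [0,0,0],"slide": [1.7,0,2.5],"jaw": 35}
    - {"dr": [0,0,0],"slide": [1.7,0,2.5],"jaw": 35}

```text
clock: 26.4
position: [492.5, 400.0, 35.9]
ee_rot: [-0.634, 0.716, 0.194, 0.219]
contact_force: [-1.5, -2.1, 6.9]
gripper_width: 51.5
grasp_force: 63.3
```

Emit:
step_arm:
  motion:
    - {"dr": [0,0,0],"slide": [0,0,0],"jaw": 52}
    - {"dr": [0,0,0],"slide": [0,0,0],"jaw": 56}
    - {"dr": [0,0,0],"slide": [0,0,0],"jaw": 62}
    - {"dr": [0,0,0],"slide": [0,0,0],"jaw": 70}
    - {"dr": [0,0,0],"slide": [0,0,0],"jaw": 80}
    - {"dr": [0,0,0],"slide": [0,0,0],"jaw": 85}
    - {"dr": [0,0,0],"slide": [0,0,0],"jaw": 85}
    - {"dr": [0,0,0],"slide": [0,0,0],"jaw": 85}

```text
clock: 27.4
position: [492.4, 399.8, 34.7]
ee_rot: [-0.634, 0.716, 0.194, 0.218]
contact_force: [0.2, -0.7, -0.7]
gripper_width: 84.9
grasp_force: 0.0
```

Emit:
step_arm:
  motion:
    - {"dr": [0,0,0],"slide": [0,0,-8],"jaw": 85}
    - {"dr": [0,0,0],"slide": [0,0,-25],"jaw": 85}
    - {"dr": [0,0,0],"slide": [0,0,-45],"jaw": 85}
    - {"dr": [0,0,0],"slide": [0,0,-70],"jaw": 85}
    - {"dr": [0,0,0],"slide": [0,0,-95],"jaw": 85}
    - {"dr": [0,0,0],"slide": [0,0,-115],"jaw": 85}
    - {"dr": [0,0,0],"slide": [0,0,-120],"jaw": 85}
    - {"dr": [0,0,0],"slide": [0,0,-120],"jaw": 85}

```text
clock: 28.4
position: [484.3, 333.1, 134.5]
ee_rot: [-0.634, 0.716, 0.194, 0.219]
contact_force: [-0.6, 0.7, 0.6]
gripper_width: 84.8
grasp_force: 0.0
```

```bash
python3 - <<'E'
from h import *
st=arm.read_state();a=optics.get_image('wrist');b=optics.get_image('top')[140:300,160:420]
print(proj('wrist',[[490,391,48]],st),proj('top',[smp(25,59,234)]),proj('top',[smp(-9,-82.5,223)]),st['position'])
cv2.imwrite('pics/f.png',np.vstack([cv2.resize(a,(448,280)),cv2.resize(b,(448,276))]))
E
```

```text
[[331.9 197.6]] [[318.  167.4]] [[355.9 179.5]] [484.3 333.1 134.5]
```

View pics/f.png

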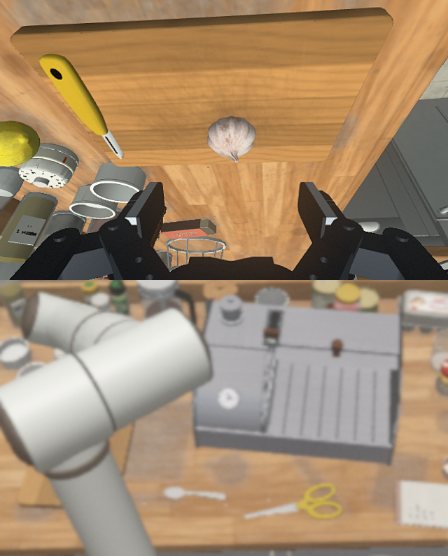

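The garlic stands on the board at about (331,196) in the full wrist frame, as predicted. The knob is at the back with the hatch open, and the grip is at its shut spot. I'll check the distance to the board edge, then hand in.

```bash
python3 - <<'E'
from h import *
st=arm.read_state()
for q in((232,163),(65,167),(20,30),(390,12),(362,160)): print(q,onz('wrist',np.array(q)*640/448,20,st))
e=onz('wrist',np.array((232,163))*640/448,20,st)
if e[1]>410: print(arm.job_done())
E
```

```text
(232, 163) [ -6832266.9 -58173861.7]
(65, 167) [-31343225.4 -44399845.7]
(20, 30) [-47436315.2 -55028854.9]
(390, 12) [ 26320563.5 -71931316.1]
(362, 160) [ 15400069.  -53001721.2]
```

```bash
sed -i 's/\[550,0\],x_scale=100/[500,390],x_scale=10/' h.py; python3 - <<'E'
from h import *
st=arm.read_state()
for q in((232,163),(20,30),(390,12)): print(q,onz('wrist',np.array(q)*640/448,20,st))
e=onz('wrist',np.array((232,163))*640/448,20,st)
if 410<e[1]<600: print(arm.job_done())
E
```

```text
(232, 163) [500.9 484.4]
(20, 30) [646.8 263.6]
(390, 12) [355.6 285.1]
the job is handed in; nothing more can be done
None
```

The job is handed in after about 28 s of robot time. The shutter was pressed firmly home, the hatch is rolled back, and the garlic stands on the chopping board about 90 mm inside its left edge. The peeler and teaspoon look undisturbed in the last pictures, but I did not measure the bystanders.

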